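# Release a self-locked tool-chest drawer with a chopstick

## Task

The drawer of the tool chest has locked itself and the key is lost. Take a chopstick from the blue tray, push its thin end into the steel-ringed release hole in the chest's sloping rear edge, feel for the spring catch and press it gently, only until the drawer springs out: the catch bends if it is forced against its stop. Finish with the drawer pulled out to its stop and the chopstick lying in the tray again with the other one, everything let go and the pot and the spatula left where they are.

Things in the scene. Friction and masses are not known exactly. Their poses are not given: they have to be found in the camera images.
- chest: Dark grey plastic tool chest, orange fronts, 160 deep x 220 wide x 125 mm high; does not move. Origin: centre of its underside; z up, -x out of the front (drawer side), +x rear, y along the width. A slope cuts off the upper rear edge over the full width, from x = 80, z = 85 to x = 47, z = 125 mm. Flat top at 125 mm (low rims, folded handle up to 131 mm).
- release_hole (a point): Centre of the mouth of the 13 mm round hole (4 mm wall, 2 mm chamfer, flat steel ring), mid-slope at (63, 0, 105) mm in the chest's frame; axes as the chest's. Inward axis, square to the slope: (-0.766, 0, -0.643), i.e. frontwards and 40 degrees down. Behind it, 8 to 34 mm in from the mouth (different each time), is the catch's head, an 18 mm brass disc.
- catch: The spring catch inside the chest: a push pin guided along the hole's axis, out of sight but for its brass head behind the hole. Origin on the pin's axis, 34 mm in from the mouth, whatever the depth of the head. The head resists with 5 N from first touch, rising; pressed in about 5 mm (6 to 9 N) it lets the drawer spring out; 9 mm in it meets a hard stop, and it bends if forced there (over 18 N).
- drawer (a joint): How far the drawer is out (m): 0 locked (it cannot be pulled), about 0.025 once sprung out, 0.075 at its stop. It slides along the chest's -x with about 2 N friction and stays where it is left.
- drawer_handle (a point): Middle of the drawer's steel bar handle (10 mm thick, 110 mm long along the chest's y), at (-127, 0, 98) mm in the chest's frame when closed, moving with the drawer; 35 mm in front of the orange drawer front, free from above and below.
- tray: Flat blue plastic drip tray, 170 (x) x 260 (y) mm, rim 18 mm high, 3 mm floor and walls, does not move. Origin: centre of its underside.
- chopstick_a: Wooden cooking chopstick, 200 mm long, lying in the tray. x runs along it to the thin tip. From x = -100 to +10 mm it is 10 mm square (too thick for the hole; the last 25 mm painted red), from there round, tapering from 9 to 6 mm at the tip at x = +100. Origin on its underside, 5 mm below its axis. It balances at about x = -19 mm. 16 g.
- chopstick_a_tip (a point): Centre of the thin end of chopstick a: (100, 0, 5) mm in its frame.
- chopstick_b: The other chopstick of the pair, just the same, lying about 60 mm beside the first in the tray. Either one may be used.
- chopstick_b_tip (a point): Centre of the thin end of chopstick b: (100, 0, 5) mm in its frame.
- pot: Unglazed brown plant pot, 112 mm across the rim, 98 mm high, with a small green plant up to 125 mm. Origin: centre of its underside. To be left alone.
- spatula: Stainless steel spatula, 200 mm long, lying flat on the bench. Origin: under its middle. To be left alone.
Not all that is in view belongs to the job. Leave any black, turquoise or yellow look-alike of the chopstick_b alone.

How it is judged:
By the outcome, as a careful person would: the job done as asked, in the order asked, and still so for the second after the job is handed in, with the robot touching nothing.
It also fails if it takes over 56 s, if anything falls off the work surface, if the arm or the gripper's body presses on something with over 40 N, if the wrist force passes 120 N, or if a joint passes its speed limit or range.

## Robot

A 6-joint arm with a two-finger parallel gripper is mounted at the origin on the work surface. World frame = base frame: x ahead of the robot, y to its left, z up, the work surface at z = 0. Lengths are in m, angles in degrees, forces in N, time in s.
With the tool pointing down it reaches from about 0.4 to 0.825 m from the base axis. Payload 7 kg.
Tool frame: the origin (TCP) lies on the centre line of the jaws, within the pads' length; the fingertips stand 19 mm ahead of it and the grasp point (between the pads) is the TCP; z points along the fingers, y is the line along which they close (so a half turn about z gives the same grasp; the last joint's range is limited). The gripper opens to 88 mm and grips with 3 to 60 N. Pads are 19 mm wide; open, the fingers measure 130 mm over their backs; the gripper's body (78 mm by 193 mm) begins 47 mm behind the grasp point.
Start: joints at [82.053, 20.546, 0.682, 0, -70.136, -16.507], TCP at [0.279, 0.614, 0.246] pointing down, gripper open.
Joint ranges: [-176.03, 176.03], [-82.01, 121.73], [-58.28, 71.71], [-173.87, 95.51], [-174.79, -0.11], [-173.66, 173.66]. Speed limits (degrees/s): [136.94, 136.94, 172.46, 180, 180, 180].

## Interface

Orientations are given as [roll, pitch, yaw] about the fixed x, y, z axes, in that order (R = Rz(yaw) Ry(pitch) Rx(roll)).
In Python, from plant import get_state, capture, close_job gives the robot as it stands.
- The arm moves only by the tool apply_moves, never from a script. Its argument "targets" is a list of rows, each a list of 7 numbers: the opening, from 0 (shut) to 1 (fully open), then the shift along the tool's x, y, z normalised to -1 to 1, where 1 is 1000 mm, then the turn, a rotation vector about the tool's x, y, z normalised to -1 to 1, where 1 is 90 degrees. In form: [[claw, tx, ty, tz, ax, ay, az], ...]. A call has 1 to 20 rows; each row shifts and turns the commanded pose from where the row before left it, along the tool's axes as they then stand; what a row does not reach is not made up. A row lasts 1/12 s, in which the tool goes at most 41.7 mm and 7.16 degrees, less where a joint would pass 70% of its speed; a pose out of reach is approached as far as the arm can. A call with a number of a shift or a turn outside -1 to 1 is refused whole. A call with a gripper value outside its range is refused whole. The fingers move at their own pace and stop on an object; "newtons" is the grip in N (left out, the last holds). Time passes only in rows, so rows that do not move let the fingers close. It gives the time, the measured TCP pose, the force, the opening and the grip force at its end, in the units of the state.
- get_state(): the state, without advancing time (a new reading comes with each control period).
- capture(name): name is "scene" or "side" or "wrist"; returns a dict with "frame" (400x640x3 uint8, red, green, blue), "range_z" (400x640 float32, m along the optical axis (not along the pixel's ray), 0 where there is no reading), "camera_matrix" (3x3 intrinsics, pixels), "T" (4x4, takes a point from camera to world coordinates). Camera axes: x right, y down, z forward; pixel columns grow to the right and rows downward; lengths in m; the calibration is good to about 2 mm. A picture is of the moment at which its call begins.
- close_job(): hands the job in; it is judged then, once.
The state is a dict: "time_s": time; "joints": joint angles; "qd": joint speeds; "joint_torque": joint torques, N m; "tcp_pos": TCP position; "eef_rot": TCP orientation; "contact_force": force on the tool from outside, world axes, zero at the start; "moment": the same for the moment, N m; "gripper_width": finger opening in m; "gripper_force": force on a finger pad.
Only numpy, scipy, OpenCV 4.12 (cv2) and the standard library are available. Lean on these libraries where they do the work, as an engineer would, in place of code of your own. Each camera call takes 0.05 s, during which the arm holds its last target. There are 200 camera calls.

## Working session

There is one attempt and no reset: what is moved stays moved. The work goes in short steps, Python scripts to look and compute and a tool call to move; the robot and the scene stay as the last step left them, time stands still between calls to the robot, and variables do not carry over. Pictures are saved under pics/ and viewed, at most 10 in all, crops included, and the job is handed in when it is done.

Besides the shell and the picture viewer there is one more tool, called by a JSON object that holds its "name" and its "arguments", one argument or row to a line. apply_moves: Moves the arm, as the interface text tells. Scaled input: -1 to 1 covers 1000 mm each way for a shift and 90 degrees each way for a turn. Its arguments: {"type":"object","properties":{"targets":{"type":"array","items":{"type":"array","items":{"type":"number"}}},"newtons":{"type":"number"}},"required":["targets"]}

```bash
mkdir -p pics; ls
python3 - <<'E'
from plant import *
import cv2,numpy as np
s=get_state();print({k:np.round(v,3).tolist() for k,v in s.items()})
for n in ["scene","side"]:
    c=capture(n);np.savez(n+".npz",**c);cv2.imwrite(f"pics/{n}0.png",c["frame"][:,:,::-1]);print(n,c["camera_matrix"].round(1).tolist(),c["T"].round(3).tolist())
E
```

```text
pics
{'time_s': 0.0, 'joints': [82.052, 20.591, 0.635, -0.02, -70.136, -16.508], 'qd': [0.119, 0.007, -0.106, 0.065, -0.023, 0.09], 'joint_torque': [0.001, -58.272, 29.307, 6.998, 0.007, -0.0], 'tcp_pos': [0.279, 0.614, 0.245], 'eef_rot': [179.906, -0.008, -24.463], 'contact_force': [-0.425, 0.837, 0.113], 'moment': [-0.054, -0.056, -0.014], 'gripper_force': 0.0, 'gripper_width': 0.087}
scene [[519.0, 0.0, 332.2], [0.0, 519.0, 206.2], [0.0, 0.0, 1.0]] [[-0.142, 0.789, -0.598, 1.262], [0.99, 0.121, -0.076, 0.251], [0.012, -0.603, -0.798, 1.137], [0.0, 0.0, 0.0, 1.0]]
side [[402.2, 0.0, 321.9], [0.0, 402.2, 191.6], [0.0, 0.0, 1.0]] [[0.778, -0.367, 0.51, -0.019], [-0.628, -0.461, 0.626, -0.458], [0.006, -0.808, -0.589, 0.686], [0.0, 0.0, 0.0, 1.0]]
```

View pics/scene0.png

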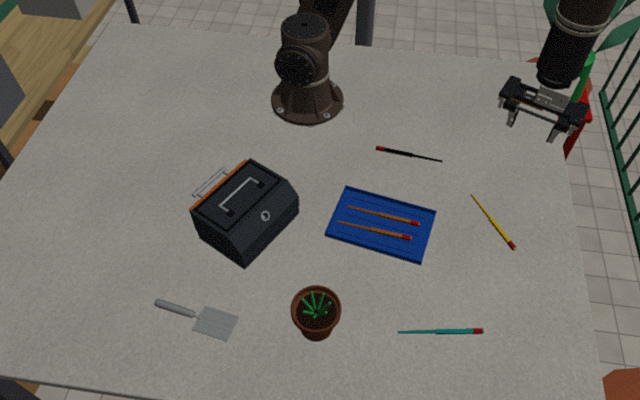

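View pics/side0.png

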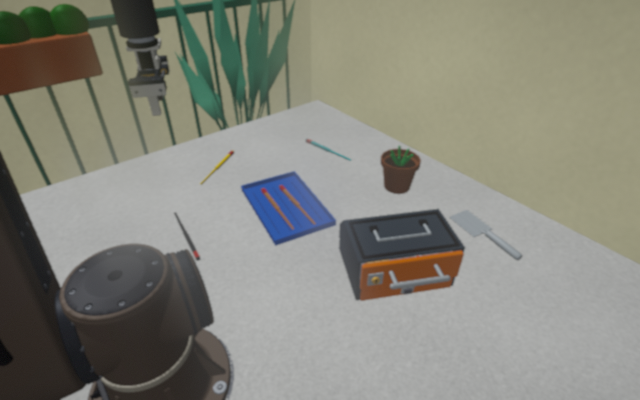

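The scene view shows the chest with its hole ring at about (266,215), and the tray with chopsticks at about (384,215) and (375,231), red ends to the right. The pot is at (316,310) and the spatula at (200,318). The side view shows the chest's drawer front with the bar handle at about (420,285), facing the robot base.

```bash
cat > h.py <<'E'
import numpy as np,cv2
from scipy.spatial.transform import Rotation as R
def cloud(c):
    K=c["camera_matrix"];d=c["range_z"];v,u=np.mgrid[:d.shape[0],:d.shape[1]]
    P=np.stack([(u-K[0,2])/K[0,0]*d,(v-K[1,2])/K[1,1]*d,d],-1)
    W=P@c["T"][:3,:3].T+c["T"][:3,3];W[d==0]=np.nan
    return W
def proj(c,p):
    q=(np.asarray(p)-c["T"][:3,3])@c["T"][:3,:3];K=c["camera_matrix"]
    return q[...,:2]/q[...,2:]*[K[0,0],K[1,1]]+[K[0,2],K[1,2]]
def ray(c,uv,z):
    K=c["camera_matrix"];d=c["T"][:3,:3]@[(uv[0]-K[0,2])/K[0,0],(uv[1]-K[1,2])/K[1,1],1];o=c["T"][:3,3]
    return o+d*(z-o[2])/d[2]
def stick(c,mask,z):
    W=np.array([ray(c,(u,v),z) for v,u in np.argwhere(mask)]);return W
E
python3 - <<'E'
from h import *
c=dict(np.load("scene.npz"));W=cloud(c);f=c["frame"].astype(int)
print("table z",np.nanmedian(W[250:300,150:180,2]),"hole",W[209:222:3,260:273:3].reshape(-1,3).round(4).tolist())
top=(abs(W[...,2]-.125)<.006);top[:150]=0;top[275:]=0;top[:,:170]=0;top[:,310:]=0
pts=W[top][:,:2].astype(np.float32);print("top",cv2.minAreaRect(pts*1000),len(pts))
# slope plane
m=np.zeros(top.shape,bool);m[175:250,205:300]=1
m&=(W[...,2]>.09)&(W[...,2]<.12)
p=W[m];
for _ in range(4):
    ce=np.median(p,0) if _==0 else p.mean(0);n=np.linalg.svd(p-ce)[2][2] if False else np.linalg.eigh(np.cov((p-ce).T))[1][:,0];p=p[abs((p-ce)@n)<.004]
n*=np.sign(n[2]);print("slope n",n.round(3),"yaw",np.degrees(np.arctan2(n[1],n[0])),len(p),ce)
# ring
reg=f[200:230,252:280];g=reg.sum(-1);ys,xs=np.where(g>300);print("ring",xs.mean()+252,ys.mean()+200,len(xs),xs.min()+252,xs.max()+252,ys.min()+200,ys.max()+200)
hsv=cv2.cvtColor(c["frame"],cv2.COLOR_RGB2HSV)
w=((hsv[...,0]<20)|(hsv[...,0]>170))&(hsv[...,1]>90)&(hsv[...,2]>60);w[:190]=0;w[260:]=0;w[:,:325]=0;w[:,437:]=0
n_,lab,st,_=cv2.connectedComponentsWithStats(w.astype(np.uint8))
for i in range(1,n_):
    if st[i,4]<30: continue
    q=stick(c,lab==i,.008)[:,:2];ce=q.mean(0);d=np.linalg.eigh(np.cov((q-ce).T))[1][:,1];t=(q-ce)@d
    e0,e1=ce+d*t.min(),ce+d*t.max();print("stick",st[i],e0.round(4),e1.round(4),np.ptp(t))
b=(hsv[...,0]>100)&(hsv[...,0]<130)&(hsv[...,1]>120);b[:180]=0;b[270:]=0;b[:,:320]=0;b[:,440:]=0
print("tray",cv2.minAreaRect(W[b][:,:2].astype(np.float32)*1000))
for nm,(u,v) in dict(pot=(316,300)).items(): print(nm,W[v-10:v+10,u-15:u+15].reshape(-1,3).mean(0))
print("orange",W[190:200,200:206].reshape(-1,3)[::12].round(3).tolist())
E
```

```text
table z 0.0005188334910395387 hole [[0.5355, -0.0186, 0.1205], [0.5322, -0.0122, 0.1175], [0.5284, -0.0059, 0.1137], [0.525, 0.0006, 0.1105], [0.5193, 0.0064, 0.1042], [0.5435, -0.0169, 0.1193], [0.5373, -0.0116, 0.1121], [0.5342, -0.005, 0.1093], [0.5319, 0.0018, 0.1075], [0.5282, 0.0082, 0.1039], [0.5495, -0.016, 0.1153], [0.5258, -0.017, 0.0829], [0.5011, -0.0179, 0.0492], [0.5372, 0.0025, 0.1024], [0.5321, 0.0085, 0.0966], [0.5535, -0.0157, 0.1083], [0.5495, -0.0096, 0.104], [0.5448, -0.0036, 0.0989], [0.5432, 0.0035, 0.0982], [0.5381, 0.0094, 0.0924], [0.5583, -0.0152, 0.1026], [0.5548, -0.0089, 0.099], [0.553, -0.0019, 0.098], [0.5504, 0.0049, 0.0958], [0.5453, 0.0108, 0.0899]]
top ((505.51910400390625, -76.59135437011719), (149.61773681640625, 223.606689453125), 62.01606369018555) 3861
slope n [0.014 0.021 1.   ] yaw 56.32354745754296 352 [ 0.55249434 -0.01896511  0.10428465]
ring 264.3103448275862 215.55172413793105 29 261 269 211 220
stick [348 206  72  19 180] [0.4092 0.1859] [0.4376 0.3801] 0.19630037477079548
stick [338 221  73  19 196] [0.4639 0.1657] [0.4866 0.3592] 0.1949055964514384
tray ((455.715576171875, 279.21685791015625), (254.5801239013672, 173.39810180664062), 77.96162414550781)
pot [nan nan nan]
orange [[0.487, -0.188, 0.103], [0.491, -0.187, 0.1], [0.498, -0.185, 0.1], [0.504, -0.183, 0.1], [0.437, -0.223, -0.0]]
```

```bash
cat >> h.py <<'E'
from scipy.optimize import least_squares
def fitchest(W,x0,margin=.25,dz=True):
    P=W.reshape(-1,3);P=P[np.isfinite(P[:,0])]
    P=P[(P[:,2]>.02)&(P[:,2]<.135)&(np.hypot(*(P[:,:2]-x0[:2]).T)<.16)]
    s=np.array([.766,.643])
    def res(q,full=False):
        c_,s_=np.cos(q[2]),np.sin(q[2]);D=P[:,:2]-q[:2]
        x=c_*D[:,0]+s_*D[:,1];y=-s_*D[:,0]+c_*D[:,1];z=P[:,2]-q[3]
        d=np.max([x-.08,-.085-x,abs(y)-.11,z-.125,s[0]*(x-.063)+s[1]*(z-.105)],0)
        if full:return x,y,z,d
        return np.where(x<-.07,0,d)
    r=least_squares(res,x0,loss="soft_l1",f_scale=.0015,diff_step=1e-4)
    x,y,z,d=res(r.x,True);k=x>-.07
    print("chest",r.x[:2].round(4),np.degrees(r.x[2]).round(2),r.x[3].round(4),"med|d|",np.median(abs(d[k])),"n",k.sum())
    return r.x
def chestT(q):
    T=np.eye(4);T[:3,:3]=R.from_euler("z",q[2]).as_matrix();T[:3,3]=[q[0],q[1],q[3]];return T
E
python3 - <<'E'
from h import *
from plant import capture
c=dict(np.load("scene.npz"));W=cloud(c)
for y in (20,40,60): q=fitchest(W,[.50,-.06,np.radians(y),0])
T=chestT(q);h=(T@[.063,0,.105,1])[:3];print("hole",h,"proj",proj(c,h))
d=dict(np.load("side.npz"));Wd=cloud(d);q2=fitchest(Wd,q);
print("handle",(T@[-.127,0,.098,1])[:3],"in side",proj(d,(T@[-.127,0,.098,1])[:3]),"hole ray",ray(c,(264.8,215.5),.105))
print(W[285:300:5,300:335:10].round(3).tolist())
E
```

```text
chest [ 0.5131 -0.0618] 61.9 0.0011 med|d| 0.0012200002373302563 n 6756
chest [ 0.5131 -0.0618] 61.89 0.0011 med|d| 0.0012196209201144129 n 6756
chest [ 0.5133 -0.0619] 61.95 0.0011 med|d| 0.0012290965466719567 n 6755
hole [ 0.54295855 -0.00633931  0.1061415 ] proj [264.81125434 215.53412135]
chest [1.0851 1.0257] 62.42 0.0004 med|d| nan n 0
handle [ 0.45361781 -0.17402423  0.0991415 ] in side [419.72231313 280.93155613] hole ray [ 0.54206556 -0.00667458  0.105     ]
[[[0.662, 0.099, -0.001], [0.658, 0.123, -0.001], [0.654, 0.147, -0.002], [0.65, 0.172, -0.003]], [[0.674, 0.101, -0.004], [0.717, 0.135, 0.087], [0.712, 0.157, 0.083], [0.719, 0.181, 0.102]], [[0.734, 0.115, 0.089], [0.727, 0.137, 0.08], [0.722, 0.159, 0.079], [0.72, 0.181, 0.08]]]
  return _methods._mean(a, axis=axis, dtype=dtype,
  ret = ret.dtype.type(ret / rcount)
```

{"name": "apply_moves", "arguments": {
  "targets": [
    [0.34, 0.0315, 0.021, 0.0095, 0, 0, 0],
    [0.34, 0.0315, 0.021, 0.0095, 0, 0, 0],
    [0.34, 0.0315, 0.021, 0.0095, 0, 0, 0],
    [0.34, 0.0315, 0.021, 0.0095, 0, 0, 0],
    [0.34, 0.0315, 0.021, 0.0095, 0, 0, 0],
    [0.34, 0.0315, 0.021, 0.0095, 0, 0, 0],
    [0.34, 0.0315, 0.021, 0.0095, 0, 0, 0],
    [0.34, 0.0315, 0.021, 0.0095, 0, 0, 0],
    [0.34, 0.0315, 0.021, 0.0095, 0, 0, 0],
    [0.34, 0.0315, 0.021, 0.0095, 0, 0, 0],
    [0.34, 0, 0, 0, 0, 0, 0.079],
    [0.34, 0, 0, 0, 0, 0, 0.079],
    [0.34, 0, 0, 0, 0, 0, 0.079],
    [0.34, 0, 0, 0, 0, 0, 0.079],
    [0.34, 0, 0, 0, 0, 0, 0.079],
    [0.34, 0, 0, 0, 0, 0, 0.079],
    [0.34, 0, 0, 0, 0, 0, 0.079],
    [0.34, 0, 0, 0, 0, 0, 0.079],
    [0.34, 0, 0, 0, 0, 0, 0.079],
    [0.34, 0, 0, 0, 0, 0, 0.079]
  ]
}}

```text
time_s: 1.77
tcp_pos: [0.479, 0.2927, 0.1502]
eef_rot: [180.0, -0.0, -95.9]
contact_force: [0.8, 0.3, 0.4]
gripper_width: 0.0299
gripper_force: 0.0
```

Run:
```python
from h import *
from plant import *
s=get_state();print(s["tcp_pos"],s["eef_rot"],s["joints"])
c=capture("wrist");np.savez("wrist.npz",**c);cv2.imwrite("pics/wrist1.png",c["frame"][:,:,::-1])
print(c["T"].round(3).tolist())
d=dict(np.load("scene.npz"))
for e in ([.4639,.1657,.008],[.4866,.3592,.008],[.4092,.1859,.008],[.4376,.3801,.008]): print(proj(c,e).round(0))
```

```text
[0.47903885 0.29267361 0.15022592] [ 1.79972201e+02 -3.02362562e-02 -9.59104373e+01] [ 5.13967595e+01  1.46479693e+01 -2.12084060e+01 -8.71056202e-03
 -5.41840863e+01 -5.73021043e+01]
[[-0.995, 0.101, 0.027, 0.472], [0.105, 0.961, 0.255, 0.224], [-0.001, 0.256, -0.967, 0.29], [0.0, 0.0, 0.0, 1.0]]
[318.  43.]
[315. 264.]
[387.  62.]
[367. 279.]
```

View pics/wrist1.png

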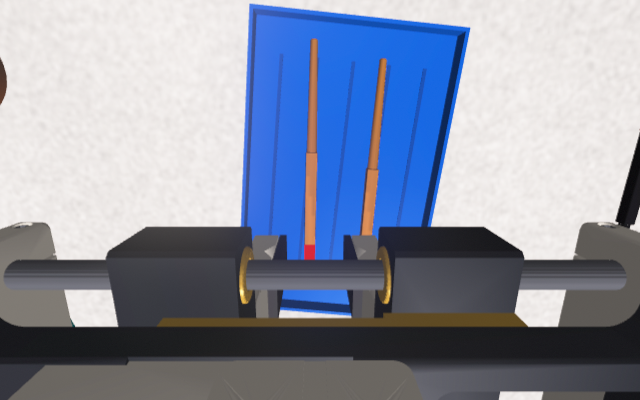

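The wrist view shows chopstick b running from its tip at (314,40) through the step at (312,153) to the red end at (310,250), between the fingers. Chopstick a is at (383,60) to (367,235). I'll refine b's axis from this image.

```bash
cat >> h.py <<'E'
def sticks(c,box,z=.008,amin=300):
    hsv=cv2.cvtColor(c["frame"],cv2.COLOR_RGB2HSV)
    w=((hsv[...,0]<20)|(hsv[...,0]>170))&(hsv[...,1]>90)&(hsv[...,2]>60)
    m=np.zeros_like(w);m[box[1]:box[3],box[0]:box[2]]=1
    n_,lab,st,_=cv2.connectedComponentsWithStats((w&m).astype(np.uint8))
    for i in range(1,n_):
        if st[i,4]<amin: continue
        q=stick(c,lab==i,z)[:,:2];ce=q.mean(0);d=np.linalg.eigh(np.cov((q-ce).T))[1][:,1];d*=-np.sign(d[1]);t=(q-ce)@d
        print("box",st[i],"tip",(ce+d*t.max()).round(4),"red",(ce+d*t.min()).round(4),"len",np.ptp(t).round(4),"yaw",np.degrees(np.arctan2(d[1],d[0])).round(2))
E
python3 - <<'E'
from h import *
c=dict(np.load("wrist.npz"));sticks(c,(260,20,420,262))
print(ray(c,(312,153),.010))
E
```

```text
box [ 305   39   12  221 1922] tip [0.4666 0.1626] red [0.4916 0.3532] len 0.1923 yaw -97.45
box [ 361   59   25  177 1518] tip [0.4122 0.1832] red [0.4357 0.3344] len 0.153 yaw -98.85
[0.47786931 0.25280762 0.01      ]
```

{"name": "apply_moves", "arguments": {
  "targets": [
    [0.34, 0, -0.0015, 0.035, 0, 0, 0.012],
    [0.34, 0, 0, 0.035, 0, 0, 0],
    [0.34, 0, 0, 0.03, 0, 0, 0],
    [0.34, 0, 0, 0.018, 0, 0, 0],
    [0.34, 0, 0, 0.006, 0, 0, 0],
    [0.34, 0, 0, 0.002, 0, 0, 0],
    [0.34, 0, 0, 0, 0, 0, 0]
  ]
}}

```text
time_s: 2.4
tcp_pos: [0.481, 0.2929, 0.0247]
eef_rot: [-180.0, -0.0, -96.5]
contact_force: [-0.2, -0.1, 1.7]
gripper_width: 0.0301
gripper_force: 0.0
```

{"name": "apply_moves", "arguments": {
  "newtons": 40,
  "targets": [
    [0, 0, 0, 0, 0, 0, 0],
    [0, 0, 0, 0, 0, 0, 0],
    [0, 0, 0, 0, 0, 0, 0],
    [0, 0, 0, 0, 0, 0, 0],
    [0, 0, 0, 0, 0, 0, 0],
    [0, 0, 0, 0, 0, 0, 0]
  ]
}}

```text
time_s: 2.9
tcp_pos: [0.4811, 0.2932, 0.0256]
eef_rot: [-179.9, 0.1, -96.6]
contact_force: [-2.0, -0.7, 5.8]
gripper_width: 0.0095
gripper_force: 40.0
```

{"name": "apply_moves", "arguments": {
  "targets": [
    [0, 0, 0, -0.015, 0, 0, 0],
    [0, 0, 0, -0.03, 0, 0, 0],
    [0, 0, 0, -0.035, 0, 0, 0],
    [0, 0, 0, -0.04, 0, 0, 0],
    [0, 0, 0, -0.04, 0, 0, 0],
    [0, 0, 0, -0.04, 0, 0, 0],
    [0, 0, 0, -0.04, 0, 0, 0],
    [0, 0, 0, -0.03, 0, 0, 0],
    [0, 0, 0, 0, 0, 0, 0.06],
    [0, 0, 0, 0, 0, 0, 0.06],
    [0, 0, 0, 0, 0, 0, 0.06],
    [0, 0, 0, 0, 0, 0, 0.059],
    [0, 0, 0, 0, 0, -0.074, 0],
    [0, 0, 0, 0, 0, -0.074, 0],
    [0, 0, 0, 0, 0, -0.074, 0],
    [0, 0, 0, 0, 0, -0.074, 0],
    [0, 0, 0, 0, 0, -0.074, 0],
    [0, 0, 0, 0, 0, -0.074, 0],
    [0, 0, 0, 0, 0, 0, 0]
  ]
}}

```text
time_s: 4.48
tcp_pos: [0.4778, 0.2912, 0.2932]
eef_rot: [179.8, 40.4, -118.4]
contact_force: [-0.3, -1.4, -0.4]
gripper_width: 0.0092
gripper_force: 40.0
```

```bash
cat >> h.py <<'E'
def tcp(s):
    T=np.eye(4);T[:3,:3]=R.from_euler("xyz",s["eef_rot"],degrees=True).as_matrix();T[:3,3]=s["tcp_pos"];return T
HOLE=np.array([.5425,-.0065,.1055]);AX=np.array([-.361,-.676,-.643]);AX/=np.linalg.norm(AX)
E
python3 - <<'E'
from h import *
from plant import *
s=get_state();T=tcp(s);print(s["tcp_pos"],s["eef_rot"],s["joints"],s["contact_force"])
print(T[:3,:3].round(3),"axis err deg",np.degrees(np.arccos(T[:3,0]@AX)))
tip=T@[.13,0,.0167,1]
print("tip",tip)
for n in("wrist","scene"):
    c=capture(n);np.savez(n+"2.npz",**c);print(n,proj(c,tip[:3]).round(1),proj(c,(T@[-.07,0,.0167,1])[:3]).round(1))
    if n=="wrist":cv2.imwrite("pics/wrist2.png",c["frame"][:,:,::-1])
    else:cv2.imwrite("pics/scene2.png",cv2.resize(c["frame"][60:260,220:540,::-1],(800,500)))
E
```

```text
[0.47778461 0.29118574 0.29315699] [ 179.77542879   40.36605287 -118.36589592] [ 40.58473151  -7.17174965 -26.56619835 -24.50168011 -34.73180277
 -53.10831202] [-0.26867462 -1.38946866 -0.39475172]
[[-0.362 -0.881  0.304]
 [-0.67   0.473  0.572]
 [-0.648  0.003 -0.762]] axis err deg 0.41922804519174856
tip [0.43580704 0.21357705 0.19623607 1.        ]
wrist [316.1 -31.9] [316.  363.2]
scene [360.9 169. ] [424.  161.4]
```

View pics/wrist2.png

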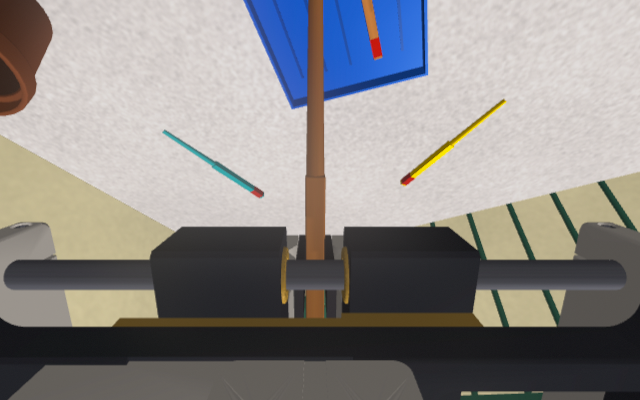

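View pics/scene2.png

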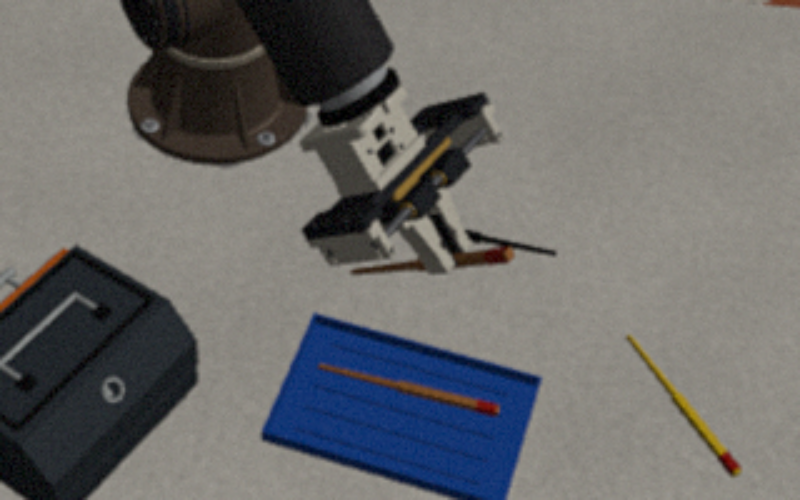

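The scene crop shows the held stick's tip at (352,271) and red end at (512,253), full-frame (361,168) and (425,161). Both are within 1 px of my model. In the wrist view the stick is straight and centred at column 316. Next I move to a standoff 30 mm from the hole.

{"name": "apply_moves", "arguments": {
  "targets": [
    [0, 0.0197, -0.0283, -0.0035, 0, 0, 0],
    [0, 0.0197, -0.0283, -0.0035, 0, 0, 0],
    [0, 0.0197, -0.0283, -0.0035, 0, 0, 0],
    [0, 0.0197, -0.0283, -0.0035, 0, 0, 0],
    [0, 0.0197, -0.0283, -0.0035, 0, 0, 0],
    [0, 0.0197, -0.0283, -0.0035, 0, 0, 0],
    [0, 0.0197, -0.0283, -0.0035, 0, 0, 0],
    [0, 0, 0, 0, 0, 0.004, -0.003],
    [0, 0, 0, 0, 0, 0, 0]
  ]
}}

```text
time_s: 5.33
tcp_pos: [0.5993, 0.0901, 0.223]
eef_rot: [-180.0, 39.4, -118.0]
contact_force: [1.3, 0.7, -0.1]
gripper_width: 0.0092
gripper_force: 40.0
```

```bash
cat > chk.py <<'E'
from h import *
from plant import *
import sys
s=get_state();T=tcp(s);print(s["tcp_pos"].round(4) if hasattr(s["tcp_pos"],"round") else s["tcp_pos"],np.round(s["joints"],1),np.round(s["contact_force"],2),"Fax",np.dot(s["contact_force"],T[:3,0]).round(2))
tip=(T@[.13,0,.0167,1])[:3];d=tip-HOLE
print("tip",tip.round(4),"depth",(d@AX).round(4),"off in tool",((d-AX*(d@AX))@T[:3,:3]).round(4),"axis err",np.degrees(np.arccos(T[:3,0]@AX)).round(2))
for n in sys.argv[2:]:
    c=capture(n);np.savez(n+sys.argv[1]+".npz",**c);print(n,"tip",proj(c,tip).round(1),"hole",proj(c,HOLE).round(1))
E
python3 chk.py 3 scene wrist
python3 - <<'E'
from h import *
a=np.load("scene3.npz")["frame"][175:245,225:305,::-1]
a=cv2.resize(a,(640,560),interpolation=cv2.INTER_CUBIC)
cv2.imwrite("pics/s3.png",cv2.convertScaleAbs(a,alpha=1.8))
E
```

```text
[0.5993 0.0901 0.223 ] [  3.7   9.7 -12.1 -42.2 -53.4 -10.2] [ 1.27  0.73 -0.07] Fax -0.91
tip [0.5571 0.0108 0.1276] depth -0.0311 off in tool [ 0.     -0.0047 -0.0027] axis err 0.63
scene tip [269.7 215.8] hole [264.8 215.5]
wrist tip [313.6 -35.5] hole [ 325.3 -120.7]
```

View pics/s3.png

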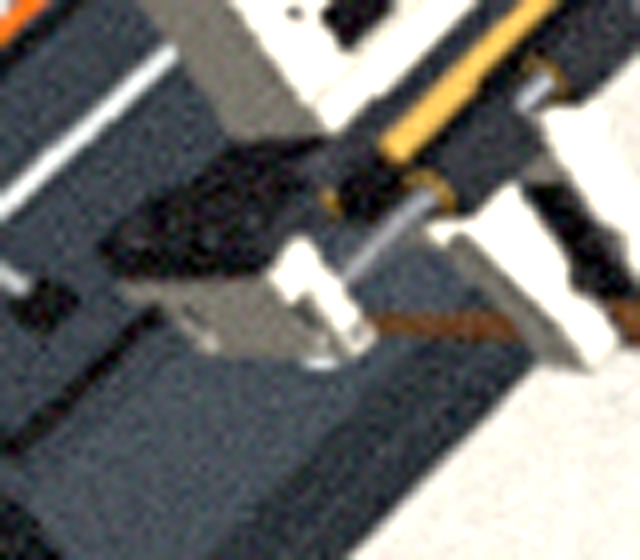

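The gripper hides the hole in this crop: only the stick's middle shows, at about (450,325). I'll go by the kinematic model and force feedback.

{"name": "apply_moves", "arguments": {
  "targets": [
    [0, 0, 0.0047, 0.002, 0, -0.004, 0],
    [0, 0, 0, 0, 0, 0, 0],
    [0, 0, 0, 0, 0, 0, 0],
    [0, 0, 0, 0, 0, 0, 0]
  ]
}}

```text
time_s: 5.77
tcp_pos: [0.5942, 0.0964, 0.2239]
eef_rot: [-179.7, 40.0, -117.7]
contact_force: [0.7, -1.0, -0.3]
gripper_width: 0.0096
gripper_force: 40.0
```

```bash
python3 chk.py 4
```

```text
[0.5942 0.0964 0.2239] [  4.    9.1 -12.7 -43.  -53.   -9.7] [ 0.7  -1.   -0.33] Fax 0.64
tip [0.553  0.0176 0.1276] depth -0.0343 off in tool [-0.      0.0021 -0.0001] axis err 0.33
```

{"name": "apply_moves", "arguments": {
  "targets": [
    [0, 0, -0.0028, 0, 0, 0, 0.0035],
    [0, 0.01, 0, 0, 0, 0, 0],
    [0, 0.01, 0, 0, 0, 0, 0],
    [0, 0.008, 0, 0, 0, 0, 0],
    [0, 0, 0, 0, 0, 0, 0],
    [0, 0, 0, 0, 0, 0, 0],
    [0, 0, 0, 0, 0, 0, 0]
  ]
}}

```text
time_s: 6.35
tcp_pos: [0.5871, 0.0749, 0.2052]
eef_rot: [179.9, 40.0, -118.3]
contact_force: [0.3, 0.7, 0.2]
gripper_width: 0.0095
gripper_force: 40.0
```

```bash
python3 chk.py 4; sleep 0; python3 chk.py 5 scene; python3 chk.py 4
```

```text
[0.5871 0.0749 0.2052] [  1.1  10.2 -13.7 -44.3 -53.3  -5.9] [0.29 0.7  0.2 ] Fax -0.7
tip [ 0.545  -0.0034  0.1089] depth -0.0051 off in tool [-0.     -0.0007 -0.0001] axis err 0.13
[0.5871 0.0749 0.2052] [  1.1  10.2 -13.7 -44.3 -53.3  -5.9] [0.29 0.7  0.2 ] Fax -0.7
tip [ 0.545  -0.0034  0.1089] depth -0.0051 off in tool [-0.     -0.0007 -0.0001] axis err 0.13
scene tip [265.7 215.7] hole [264.8 215.5]
[0.5871 0.0751 0.2053] [  1.1  10.2 -13.7 -44.3 -53.3  -5.9] [-0.12  0.24 -0.1 ] Fax -0.05
tip [ 0.5451 -0.0032  0.109 ] depth -0.0054 off in tool [-0.     -0.0007 -0.0001] axis err 0.1
```

{"name": "apply_moves", "arguments": {
  "targets": [
    [0, 0.002, 0.0005, 0, 0, 0, 0],
    [0, 0.002, 0, 0, 0, 0, 0],
    [0, 0.002, 0, 0, 0, 0, 0],
    [0, 0.002, 0, 0, 0, 0, 0],
    [0, 0, 0, 0, 0, 0, 0],
    [0, 0, 0, 0, 0, 0, 0]
  ]
}}

```text
time_s: 6.9
tcp_pos: [0.5835, 0.0701, 0.2]
eef_rot: [179.9, 40.0, -118.2]
contact_force: [-0.0, -0.1, -0.2]
gripper_width: 0.0092
gripper_force: 40.0
```

```bash
python3 chk.py 4
```

```text
[0.5835 0.0701 0.2   ] [  0.4  10.4 -14.2 -44.7 -53.3  -4.8] [-0.01 -0.11 -0.21] Fax 0.21
tip [ 0.5415 -0.0083  0.1037] depth 0.0027 off in tool [0.     0.0001 0.    ] axis err 0.1
```

{"name": "apply_moves", "arguments": {
  "targets": [
    [0, 0.002, 0, 0, 0, 0, 0],
    [0, 0.002, 0, 0, 0, 0, 0],
    [0, 0, 0, 0, 0, 0, 0],
    [0, 0, 0, 0, 0, 0, 0]
  ]
}}

```text
time_s: 7.23
tcp_pos: [0.5821, 0.0673, 0.1974]
eef_rot: [179.9, 40.0, -118.2]
contact_force: [0.3, -0.1, -0.4]
gripper_width: 0.0089
gripper_force: 40.0
```

{"name": "apply_moves", "arguments": {
  "targets": [
    [0, 0.002, 0, 0, 0, 0, 0],
    [0, 0.001, 0, 0, 0, 0, 0],
    [0, 0, 0, 0, 0, 0, 0],
    [0, 0, 0, 0, 0, 0, 0]
  ]
}}

```text
time_s: 7.57
tcp_pos: [0.581, 0.0653, 0.1955]
eef_rot: [180.0, 40.0, -118.2]
contact_force: [1.0, 0.4, -0.9]
gripper_width: 0.0095
gripper_force: 40.0
```

{"name": "apply_moves", "arguments": {
  "targets": [
    [0, 0.002, 0, 0, 0, 0, 0],
    [0, 0.001, 0, 0, 0, 0, 0],
    [0, 0, 0, 0, 0, 0, 0],
    [0, 0, 0, 0, 0, 0, 0]
  ]
}}

```text
time_s: 7.9
tcp_pos: [0.5799, 0.0633, 0.1936]
eef_rot: [180.0, 40.0, -118.2]
contact_force: [0.0, 0.7, -0.1]
gripper_width: 0.0094
gripper_force: 40.0
```

```bash
python3 chk.py 4
```

```text
[0.5799 0.0633 0.1936] [ -0.6  10.7 -14.6 -45.2 -53.4  -3.3] [ 0.03  0.71 -0.1 ] Fax -0.43
tip [ 0.5379 -0.015   0.0973] depth 0.0127 off in tool [0.     0.0001 0.    ] axis err 0.1
```

{"name": "apply_moves", "arguments": {
  "targets": [
    [0, 0.002, 0, 0, 0, 0, 0],
    [0, 0.0015, 0, 0, 0, 0, 0],
    [0, 0, 0, 0, 0, 0, 0],
    [0, 0, 0, 0, 0, 0, 0]
  ]
}}

```text
time_s: 8.23
tcp_pos: [0.5786, 0.0609, 0.1913]
eef_rot: [179.9, 40.0, -118.2]
contact_force: [0.5, -0.7, 0.1]
gripper_width: 0.0091
gripper_force: 40.0
```

```bash
python3 chk.py 4
```

```text
[0.5786 0.0609 0.1913] [ -0.9  10.8 -14.8 -45.3 -53.4  -2.8] [ 0.54 -0.65  0.13] Fax 0.16
tip [ 0.5366 -0.0174  0.095 ] depth 0.0163 off in tool [0.     0.0001 0.    ] axis err 0.1
```

{"name": "apply_moves", "arguments": {
  "targets": [
    [0, 0.002, 0, 0, 0, 0, 0],
    [0, 0.0015, 0, 0, 0, 0, 0],
    [0, 0, 0, 0, 0, 0, 0],
    [0, 0, 0, 0, 0, 0, 0]
  ]
}}

```text
time_s: 8.57
tcp_pos: [0.5774, 0.0586, 0.1891]
eef_rot: [179.9, 40.0, -118.2]
contact_force: [0.2, 0.8, -0.1]
gripper_width: 0.0089
gripper_force: 40.0
```

{"name": "apply_moves", "arguments": {
  "targets": [
    [0, 0.002, 0, 0, 0, 0, 0],
    [0, 0.0015, 0, 0, 0, 0, 0],
    [0, 0, 0, 0, 0, 0, 0],
    [0, 0, 0, 0, 0, 0, 0]
  ]
}}

```text
time_s: 8.9
tcp_pos: [0.5761, 0.0562, 0.1868]
eef_rot: [179.9, 40.0, -118.2]
contact_force: [0.5, 0.2, 0.3]
gripper_width: 0.0095
gripper_force: 40.0
```

Depth is now about 23 mm.

{"name": "apply_moves", "arguments": {
  "targets": [
    [0, 0.002, 0, 0, 0, 0, 0],
    [0, 0.0015, 0, 0, 0, 0, 0],
    [0, 0, 0, 0, 0, 0, 0],
    [0, 0, 0, 0, 0, 0, 0]
  ]
}}

```text
time_s: 9.23
tcp_pos: [0.5748, 0.0538, 0.1846]
eef_rot: [179.9, 40.0, -118.2]
contact_force: [0.7, 0.3, -0.7]
gripper_width: 0.0094
gripper_force: 40.0
```

{"name": "apply_moves", "arguments": {
  "targets": [
    [0, 0.002, 0, 0, 0, 0, 0],
    [0, 0.0015, 0, 0, 0, 0, 0],
    [0, 0, 0, 0, 0, 0, 0],
    [0, 0, 0, 0, 0, 0, 0]
  ]
}}

```text
time_s: 9.57
tcp_pos: [0.574, 0.0518, 0.1829]
eef_rot: [-180.0, 40.0, -118.2]
contact_force: [1.2, 2.4, 2.0]
gripper_width: 0.0093
gripper_force: 40.0
```

```bash
python3 chk.py 6 scene
```

```text
[0.574  0.0518 0.1829] [ -2.2  11.3 -15.3 -46.  -53.5  -0.8] [1.21 2.44 2.02] Fax -3.38
tip [ 0.5321 -0.0265  0.0865] depth 0.0295 off in tool [-0.     -0.0002  0.    ] axis err 0.06
scene tip [258.6 215.7] hole [264.8 215.5]
```

{"name": "apply_moves", "arguments": {
  "targets": [
    [0, 0.001, 0, 0, 0, 0, 0],
    [0, 0.0005, 0, 0, 0, 0, 0],
    [0, 0, 0, 0, 0, 0, 0],
    [0, 0, 0, 0, 0, 0, 0]
  ]
}}

```text
time_s: 9.95
tcp_pos: [0.5741, 0.0514, 0.1827]
eef_rot: [-179.9, 40.1, -118.1]
contact_force: [2.8, 5.5, 5.0]
gripper_width: 0.0094
gripper_force: 40.0
```

{"name": "apply_moves", "arguments": {
  "targets": [
    [0, 0, 0, 0, 0, 0, 0],
    [0, 0, 0, 0, 0, 0, 0]
  ]
}}

```text
time_s: 10.12
tcp_pos: [0.5741, 0.0514, 0.1827]
eef_rot: [-179.9, 40.1, -118.1]
contact_force: [3.0, 5.4, 5.8]
gripper_width: 0.009
gripper_force: 40.0
```

```bash
python3 chk.py 7; python3 -c "
from plant import *;print(get_state()['moment'])"
```

```text
[0.5741 0.0514 0.1827] [ -2.4  11.3 -15.3 -46.1 -53.5  -0.6] [2.95 5.36 5.83] Fax -8.44
tip [ 0.5323 -0.0268  0.0862] depth 0.0298 off in tool [ 0.     -0.0005  0.0002] axis err 0.09
[ 0.82146033 -0.35346334  0.0171469 ]
```

{"name": "apply_moves", "arguments": {
  "targets": [
    [0, 0.0005, 0, 0, 0, 0, 0],
    [0, 0, 0, 0, 0, 0, 0],
    [0, 0, 0, 0, 0, 0, 0]
  ]
}}

```text
time_s: 10.37
tcp_pos: [0.574, 0.0512, 0.1825]
eef_rot: [-179.9, 40.1, -118.1]
contact_force: [3.0, 6.1, 5.3]
gripper_width: 0.0091
gripper_force: 40.0
```

```bash
python3 chk.py 8 side scene
python3 - <<'E'
from h import *
a=np.load("side.npz")["frame"][180:320,320:480,::-1];b=np.load("side8.npz")["frame"][180:320,320:480,::-1]
cv2.imwrite("pics/s8.png",cv2.resize(np.hstack([a,b]),(800,350)))
E
```

```text
[0.574  0.0512 0.1825] [ -2.4  11.3 -15.3 -46.1 -53.5  -0.5] [3.02 6.09 5.34] Fax -8.64
tip [ 0.5322 -0.027   0.086 ] depth 0.0301 off in tool [ 0.     -0.0006  0.0002] axis err 0.11
side tip [390.7 228.9] hole [388.1 215.8]
scene tip [258.4 215.8] hole [264.8 215.5]
```

View pics/s8.png

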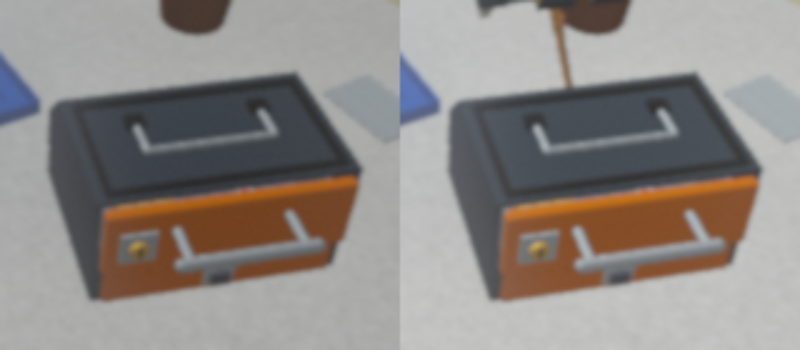

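Side crop: left is before, right is now. The drawer is still closed and the stick enters behind the top edge at about (568,85). The head has begun to yield, so I continue gently.

{"name": "apply_moves", "arguments": {
  "targets": [
    [0, 0.001, 0, 0, 0, 0, 0],
    [0, 0, 0, 0, 0, 0, 0],
    [0, 0, 0, 0, 0, 0, 0]
  ]
}}

```text
time_s: 10.72
tcp_pos: [0.5738, 0.0506, 0.182]
eef_rot: [-179.9, 40.1, -118.1]
contact_force: [2.9, 6.0, 6.1]
gripper_width: 0.0091
gripper_force: 40.0
```

```bash
python3 chk.py 8
```

```text
[0.5738 0.0506 0.182 ] [ -2.5  11.4 -15.4 -46.2 -53.6  -0.4] [2.92 5.98 6.1 ] Fax -9.02
tip [ 0.532  -0.0276  0.0855] depth 0.0309 off in tool [ 0.     -0.0007  0.0002] axis err 0.13
```

{"name": "apply_moves", "arguments": {
  "targets": [
    [0, 0.001, 0, 0, 0, 0, 0],
    [0, 0, 0, 0, 0, 0, 0],
    [0, 0.0005, 0, 0, 0, 0, 0],
    [0, 0, 0, 0, 0, 0, 0],
    [0, 0, 0, 0, 0, 0, 0]
  ]
}}

```text
time_s: 11.13
tcp_pos: [0.5732, 0.0496, 0.181]
eef_rot: [-179.9, 40.1, -118.1]
contact_force: [2.6, 5.9, 5.8]
gripper_width: 0.0092
gripper_force: 40.0
```

```bash
python3 chk.py 8
```

```text
[0.5732 0.0496 0.181 ] [ -2.6  11.4 -15.4 -46.2 -53.6  -0.2] [2.58 5.88 5.76] Fax -8.6
tip [ 0.5314 -0.0286  0.0845] depth 0.0324 off in tool [ 0.     -0.0007  0.0002] axis err 0.12
```

```bash
cat > dr.py <<'E'
from h import *
from plant import *
c=capture("side");a=np.load("side.npz")["frame"].astype(int)
d=abs(c["frame"].astype(int)-a).sum(-1)[250:305,355:460];print("drawer diff px",(d>80).sum())
np.savez("sidecur.npz",**c)
E
python3 dr.py
```

```text
drawer diff px 0
```

{"name": "apply_moves", "arguments": {
  "targets": [
    [0, 0.0005, 0, 0, 0, 0, 0],
    [0, 0.0005, 0, 0, 0, 0, 0],
    [0, 0, 0, 0, 0, 0, 0],
    [0, 0, 0, 0, 0, 0, 0],
    [0, 0, 0, 0, 0, 0, 0]
  ]
}}

```text
time_s: 11.6
tcp_pos: [0.5727, 0.0488, 0.1803]
eef_rot: [-179.9, 40.1, -118.1]
contact_force: [3.4, 5.5, 5.4]
gripper_width: 0.0098
gripper_force: 40.0
```

```bash
python3 chk.py 8; python3 dr.py
```

```text
[0.5727 0.0488 0.1803] [ -2.7  11.5 -15.5 -46.3 -53.6  -0. ] [3.35 5.47 5.36] Fax -8.35
tip [ 0.5309 -0.0294  0.0837] depth 0.0336 off in tool [ 0.     -0.0006  0.0002] axis err 0.11
drawer diff px 0
```

{"name": "apply_moves", "arguments": {
  "targets": [
    [0, 0.0005, 0, 0, 0, 0, 0],
    [0, 0.0005, 0, 0, 0, 0, 0],
    [0, 0, 0, 0, 0, 0, 0],
    [0, 0, 0, 0, 0, 0, 0],
    [0, 0, 0, 0, 0, 0, 0]
  ]
}}

```text
time_s: 12.07
tcp_pos: [0.5719, 0.0477, 0.1791]
eef_rot: [-180.0, 40.0, -118.2]
contact_force: [2.8, 4.9, 4.5]
gripper_width: 0.0096
gripper_force: 40.0
```

```bash
python3 chk.py 8; python3 dr.py
```

```text
[0.5719 0.0477 0.1791] [ -2.9  11.5 -15.5 -46.3 -53.6   0.1] [2.78 4.93 4.5 ] Fax -7.22
tip [ 0.53   -0.0305  0.0826] depth 0.0354 off in tool [-0.     -0.0003  0.0001] axis err 0.06
drawer diff px 2575
```

The drawer has sprung out. I retract now.

{"name": "apply_moves", "arguments": {
  "targets": [
    [0, -0.008, 0, 0, 0, 0, 0],
    [0, -0.015, 0, 0, 0, 0, 0],
    [0, -0.022, 0, 0, 0, 0, 0],
    [0, -0.025, 0, 0, 0, 0, 0],
    [0, -0.03, 0, 0, 0, 0, 0],
    [0, -0.013, 0.0327, 0.0097, 0, 0, 0],
    [0, -0.013, 0.0327, 0.0097, 0, 0, 0],
    [0, -0.013, 0.0327, 0.0097, 0, 0, 0],
    [0, -0.013, 0.0327, 0.0097, 0, 0, 0],
    [0, -0.013, 0.0327, 0.0097, 0, 0, 0],
    [0, -0.013, 0.0327, 0.0097, 0, 0, 0],
    [0, 0, 0, 0, 0, 0.074, 0],
    [0, 0, 0, 0, 0, 0.074, 0],
    [0, 0, 0, 0, 0, 0.074, 0],
    [0, 0, 0, 0, 0, 0.074, 0],
    [0, 0, 0, 0, 0, 0.074, 0],
    [0, 0, 0, 0, 0, 0.074, 0]
  ]
}}

```text
time_s: 13.53
tcp_pos: [0.4802, 0.2927, 0.2491]
eef_rot: [-180.0, 0.6, -118.1]
contact_force: [0.1, 0.6, -0.4]
gripper_width: 0.009
gripper_force: 40.0
```

{"name": "apply_moves", "arguments": {
  "targets": [
    [0, 0, 0, 0, 0, 0, -0.06],
    [0, 0, 0, 0, 0, 0, -0.06],
    [0, 0, 0, 0, 0, 0, -0.06],
    [0, 0, 0, 0, 0, 0, -0.06],
    [0, 0, 0, 0, 0, 0, 0],
    [0, 0, 0, 0, 0, 0, 0]
  ]
}}

```text
time_s: 14.03
tcp_pos: [0.4801, 0.2927, 0.2475]
eef_rot: [-179.8, 0.8, -96.7]
contact_force: [0.5, 0.4, -0.2]
gripper_width: 0.0091
gripper_force: 40.0
```

Run:
```python
from h import *
from plant import *
s=get_state();print(s["tcp_pos"],s["eef_rot"],s["joints"])
T=tcp(s);print("tool delta to grasp pose",(np.array([.481,.293,.0262])-s["tcp_pos"])@T[:3,:3])
c=capture("scene");np.savez("scene9.npz",**c)
print(proj(c,(T@[.13,0,.0167,1])[:3]),proj(c,(T@[-.07,0,.0167,1])[:3]))
z=s["tcp_pos"][2]-.0167;sticks(c,(320,120,470,260),z=z,amin=60)
W=cloud(c);b=W[150:240,180:290]
```

```text
[0.48007964 0.29269244 0.24752187] [-179.78883526    0.79575841  -96.67654492] [ 51.14806824   9.50572925 -13.98463033  -0.26876766 -65.72387598
 -57.71725977]
tool delta to grasp pose [ 2.66131628e-03 -6.27261459e-05  2.21307992e-01]
[339.01450343 166.61794087] [424.51158214 183.51003818]
box [339 166  34   8  72] tip [0.4639 0.1638] red [0.4719 0.2413] len 0.0779 yaw -95.9
box [348 206  72  19 185] tip [0.5774 0.1988] red [0.6005 0.3547] len 0.1575 yaw -98.42
```

{"name": "apply_moves", "arguments": {
  "targets": [
    [0, 0, 0, 0, 0, 0.009, 0],
    [0, 0, 0, 0.038, 0, 0, 0],
    [0, 0, 0, 0.038, 0, 0, 0],
    [0, 0, 0, 0.038, 0, 0, 0],
    [0, 0, 0, 0.038, 0, 0, 0],
    [0, 0, 0, 0.035, 0, 0, 0],
    [0, 0, 0, 0.018, 0, 0, 0],
    [0, 0, 0, 0.01, 0, 0, 0],
    [0, 0, 0, 0, 0, 0, 0],
    [0, 0, 0, 0, 0, 0, 0]
  ]
}}

```text
time_s: 14.92
tcp_pos: [0.4812, 0.2933, 0.0331]
eef_rot: [-179.8, 0.0, -96.5]
contact_force: [0.4, 0.5, 0.4]
gripper_width: 0.0091
gripper_force: 40.0
```

{"name": "apply_moves", "arguments": {
  "targets": [
    [0, 0, 0, 0.004, 0, 0, 0],
    [0, 0, 0, 0.002, 0, 0, 0],
    [0, 0, 0, 0, 0, 0, 0],
    [0, 0, 0, 0, 0, 0, 0],
    [0.34, 0, 0, 0, 0, 0, 0],
    [0.34, 0, 0, 0, 0, 0, 0],
    [0.34, 0, 0, 0, 0, 0, 0],
    [0.34, 0, 0, 0, 0, 0, 0],
    [0.34, 0, 0, 0, 0, 0, 0]
  ]
}}

```text
time_s: 15.67
tcp_pos: [0.4809, 0.293, 0.0267]
eef_rot: [-179.8, 0.0, -96.5]
contact_force: [0.2, -0.2, 0.2]
gripper_width: 0.029
gripper_force: 0.0
```

{"name": "apply_moves", "arguments": {
  "targets": [
    [0.34, 0, 0, -0.01, 0, 0, 0],
    [0.34, 0, 0, -0.03, 0, 0, 0],
    [0.34, 0, 0, -0.04, 0, 0, 0],
    [0.34, 0, 0, -0.04, 0, 0, 0],
    [0.34, 0, 0, -0.04, 0, 0, 0],
    [0.34, 0, 0, -0.04, 0, 0, 0],
    [0.34, 0, 0, -0.02, 0, 0, 0],
    [0.34, 0, 0, 0, 0, 0, 0]
  ]
}}

```text
time_s: 16.33
tcp_pos: [0.482, 0.2944, 0.2538]
eef_rot: [-179.4, 0.5, -96.5]
contact_force: [-0.2, 0.1, -0.5]
gripper_width: 0.0302
gripper_force: 0.0
```

Run:
```python
from h import *
from plant import *
s=get_state();print(s["tcp_pos"],s["eef_rot"],s["joints"])
c=capture("scene");np.savez("scene10.npz",**c);sticks(c,(325,190,437,260),amin=60)
cs=capture("side");np.savez("side10.npz",**cs)
q=fitchest(cloud(c),[.5131,-.0618,np.radians(61.9),.001]);T=chestT(q)
for o in (0,.025): print(o,(T@[-.127-o,0,.098,1])[:3].round(4),proj(cs,(T@[-.127-o,0,.098,1])[:3]).round(1))
a=np.hstack([cs["frame"][220:330,350:480],]);b=c["frame"][150:260,170:440]
cv2.imwrite("pics/p10.png",np.vstack([cv2.resize(a,(400,338)),cv2.resize(b,(400,163))])[:,:,::-1])
```

```text
[0.48198346 0.29436951 0.25380712] [-179.41082807    0.47695885  -96.46611314] [ 51.43329687   9.44098523 -13.44070971   0.26806372 -66.40141139
 -58.00763868]
box [348 206  72  19 187] tip [0.4093 0.1859] red [0.438  0.3801] len 0.1963 yaw -98.41
box [338 221  74  18 199] tip [0.464  0.1657] red [0.4841 0.361 ] len 0.1964 yaw -95.89
chest [ 0.5131 -0.0619] 62.0 0.0011 med|d| 0.0012178921954406965 n 6756
0 [ 0.4534 -0.1741  0.0991] [419.7 281. ]
0.025 [ 0.4417 -0.1961  0.0991] [424.8 291.2]
```

View pics/p10.png

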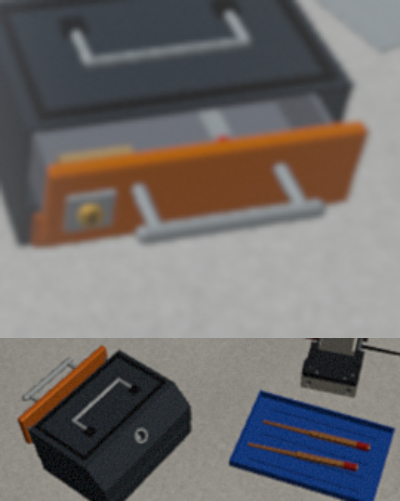

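The picture shows both sticks in the tray, at (310,435) and (305,457). The drawer is sprung out, with its handle at crop (232,220), side (425,291.6), which matches 25 mm out. I'll hook the bar from behind with shut fingers.

{"name": "apply_moves", "arguments": {
  "targets": [
    [0.34, 0.0395, -0.0019, 0, 0, 0, 0],
    [0.2, 0.0395, -0.0019, 0, 0, 0, 0],
    [0, 0.0395, -0.0019, 0, 0, 0, 0],
    [0, 0.0395, -0.0019, 0, 0, 0, 0],
    [0, 0.0395, -0.0019, 0, 0, 0, 0],
    [0, 0.0395, -0.0019, 0, 0, 0, 0],
    [0, 0.0395, -0.0019, 0, 0, 0, 0],
    [0, 0.0395, -0.0019, 0, 0, 0, 0],
    [0, 0.0395, -0.0019, 0, 0, 0, 0],
    [0, 0.0395, -0.0019, 0, 0, 0, 0],
    [0, 0.0395, -0.0019, 0, 0, 0, 0],
    [0, 0.0395, -0.0019, 0, 0, 0, 0],
    [0, 0, 0, 0, 0, 0, 0.06],
    [0, 0, 0, 0, 0, 0, 0.06],
    [0, 0, 0, 0, 0, 0, 0.06],
    [0, 0, 0, 0, 0, 0, 0.06],
    [0, 0, 0, 0, 0, 0, 0],
    [0, 0, 0, 0, 0, 0, 0],
    [0, 0, 0, 0, 0, 0, 0]
  ]
}}

```text
time_s: 18.02
tcp_pos: [0.4486, -0.1805, 0.2459]
eef_rot: [-179.9, 0.1, -117.9]
contact_force: [0.6, 0.2, -0.3]
gripper_width: 0.0002
gripper_force: 0.0
```

Run:
```python
from h import *
from plant import *
s=get_state();print(s["tcp_pos"],s["eef_rot"],s["joints"],s["gripper_width"])
T=tcp(s);print("tool delta",(np.array([.4511,-.1784,.1])-s["tcp_pos"])@T[:3,:3])
c=capture("wrist");a=c["frame"].copy()
for o,p in ((0,(.4417,-.1961,.104)),): print(proj(c,p))
cv2.imwrite("pics/w11.png",a[:,:,::-1])
```

```text
[ 0.44862888 -0.18048548  0.24592332] [-1.79891997e+02  7.81014592e-02 -1.17931370e+02] [ 1.44036961e+00  2.14647188e+00 -2.27224339e+01 -1.66493099e-02
 -6.49986687e+01 -2.93647943e+01] 0.00023945594286253145
tool delta [-0.00280113 -0.00093131  0.14592929]
[314.411402   177.78021908]
```

View pics/w11.png

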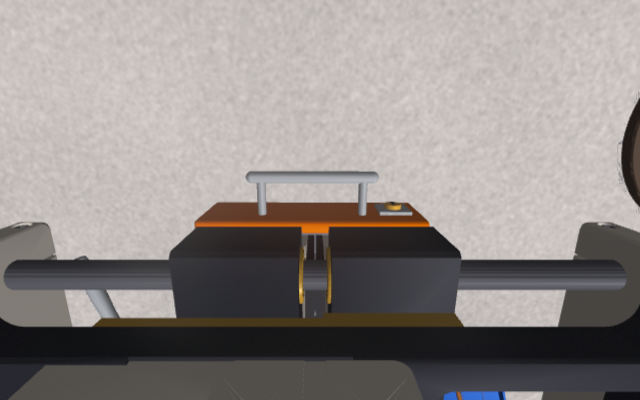

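The bar's centre is seen at (313,177) and predicted at (314,178), with the posts at columns 262 and 363, so the fingers will fit between them. Lowering behind the bar.

{"name": "apply_moves", "arguments": {
  "targets": [
    [0, -0.0028, -0.0009, 0.03, 0, 0, 0],
    [0, 0, 0, 0.035, 0, 0, 0],
    [0, 0, 0, 0.03, 0, 0, 0],
    [0, 0, 0, 0.02, 0, 0, 0],
    [0, 0, 0, 0.015, 0, 0, 0],
    [0, 0, 0, 0.015, 0, 0, 0],
    [0, 0, 0, 0, 0, 0, 0],
    [0, 0, 0, 0, 0, 0, 0]
  ]
}}

```text
time_s: 18.73
tcp_pos: [0.4512, -0.1784, 0.1011]
eef_rot: [-179.9, 0.0, -118.0]
contact_force: [0.4, 0.3, -0.5]
gripper_width: 0.0004
gripper_force: 0.0
```

Clear of contact. Pulling 5.5 mm to touch plus 50 mm of travel.

{"name": "apply_moves", "arguments": {
  "targets": [
    [0, 0.003, 0, 0, 0, 0, 0],
    [0, 0.005, 0, 0, 0, 0, 0],
    [0, 0.006, 0, 0, 0, 0, 0],
    [0, 0.006, 0, 0, 0, 0, 0],
    [0, 0.006, 0, 0, 0, 0, 0],
    [0, 0.006, 0, 0, 0, 0, 0],
    [0, 0.006, 0, 0, 0, 0, 0],
    [0, 0.006, 0, 0, 0, 0, 0],
    [0, 0.005, 0, 0, 0, 0, 0],
    [0, 0.004, 0, 0, 0, 0, 0],
    [0, 0, 0, 0, 0, 0, 0],
    [0, 0, 0, 0, 0, 0, 0]
  ]
}}

```text
time_s: 19.73
tcp_pos: [0.4257, -0.2255, 0.101]
eef_rot: [-179.9, 0.1, -118.2]
contact_force: [0.4, 0.9, 0.0]
gripper_width: 0.0007
gripper_force: 0.1
```

{"name": "apply_moves", "arguments": {
  "targets": [
    [0, 0.002, 0, 0, 0, 0, 0],
    [0, 0.002, 0, 0, 0, 0, 0],
    [0, 0, 0, 0, 0, 0, 0],
    [0, 0, 0, 0, 0, 0, 0]
  ]
}}

```text
time_s: 20.07
tcp_pos: [0.4256, -0.2261, 0.101]
eef_rot: [-179.8, 0.3, -118.2]
contact_force: [4.9, 22.3, 2.4]
gripper_width: 0.0008
gripper_force: 10.8
```

At the stop. Backing off and lifting clear.

{"name": "apply_moves", "arguments": {
  "targets": [
    [0, -0.005, 0, 0, 0, 0, 0],
    [0, -0.004, 0, 0, 0, 0, 0],
    [0, 0, 0, 0, 0, 0, 0],
    [0, 0, 0, 0, 0, 0, 0],
    [0, 0, 0, -0.015, 0, 0, 0],
    [0, 0, 0, -0.03, 0, 0, 0],
    [0, 0, 0, -0.04, 0, 0, 0],
    [0, 0, 0, -0.04, 0, 0, 0],
    [0, 0, 0, -0.03, 0, 0, 0],
    [0, 0, 0, 0, 0, 0, 0],
    [0, 0, 0, 0, 0, 0, 0]
  ]
}}

```text
time_s: 20.98
tcp_pos: [0.4289, -0.2213, 0.2582]
eef_rot: [-179.6, 0.2, -118.1]
contact_force: [0.3, 0.8, -0.9]
gripper_width: 0.0003
gripper_force: 0.0
```

Run:
```python
from h import *
from plant import *
s=get_state();print(s["tcp_pos"],s["contact_force"])
cs=capture("side");c=capture("scene");sticks(c,(325,190,437,260),amin=60)
T=chestT([.5131,-.0619,np.radians(61.95),.001])
for o in (.07,.075): print(o,proj(cs,(T@[-.127-o,0,.098,1])[:3]).round(1))
f=cs["frame"].copy();u,v=proj(cs,(T@[-.202,0,.098,1])[:3]).round().astype(int);cv2.circle(f,(int(u),int(v)),2,(255,0,0),-1)
cv2.imwrite("pics/p12.png",np.vstack([cv2.resize(f[180:380,330:530],(480,400)),cv2.resize(c["frame"][130:350,150:510],(480,200))])[:,:,::-1])
```

```text
[ 0.42891587 -0.22133171  0.25823784] [ 0.34992565  0.80790344 -0.8517897 ]
box [348 206  72  19 181] tip [0.4091 0.1859] red [0.4378 0.3801] len 0.1963 yaw -98.42
box [338 221  73  18 197] tip [0.464  0.1657] red [0.484  0.3595] len 0.1948 yaw -95.9
0.07 [434.7 311. ]
0.075 [435.9 313.4]
```

View pics/p12.png

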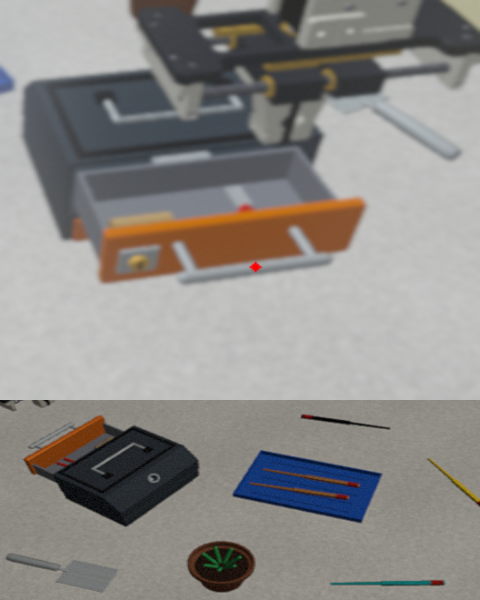

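The drawer is at its stop: the bar lies on the predicted 75 mm mark at (256,267). Both sticks are in the tray at (310,480), the pot and spatula are untouched, and the gripper is clear.

```bash
python3 -c "
from plant import *
print(close_job())"
```

```text
the job is handed in; nothing more can be done
None
```

The job is handed in at about 21 s: the catch was pressed at roughly 9 N or less until the drawer sprang out, the drawer was pulled to its stop, the chopstick was laid back in the tray beside the other, and the pot and spatula were left alone.

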